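Clear the filtration bench into its trays

TASK

Clear up after the filtration run: stand both amber glass bottles in the red tray, both filter heads (on their cups, stem up, as they stand now) in the white tray, and the sample jar in the yellow tray. Each must stand upright on the floor of its tray, set down rather than dropped; leave the glass flask and the measuring cylinder where they are.

Things in the scene. Friction and masses are not known exactly. Their poses are not given: they have to be found in the camera images.
- amber_green: reagent bottle of brown (amber) glass with a green cap, 44 mm in diameter up to 62 mm height with a white paper label band, then a shoulder and a 28 mm cap, 90 mm tall in all, about 140 g. Round, stands upright at the start. Origin: centre of its underside; z up. Grip the straight body, e.g. 50 mm above its base.
- amber_white: reagent bottle of brown (amber) glass with a white cap, 44 mm in diameter up to 62 mm height with a white paper label band, then a shoulder and a 28 mm cap, 90 mm tall in all, about 140 g. Round, stands upright at the start. Origin: centre of its underside; z up. Grip the straight body, e.g. 50 mm above its base.
- head_black: filter head with a black stem, standing upside down: a grey round cup 50 mm in diameter and 22 mm high at the bottom (white rim 51 mm), and on it an upright straight round stem 28 mm in diameter, 78 mm tall in all, about 100 g. Stands upright at the start. Origin: centre of its underside; z up. Grip the stem, e.g. 55 mm above its base.
- head_orange: filter head with an orange stem, standing upside down: a grey round cup 50 mm in diameter and 22 mm high at the bottom (white rim 51 mm), and on it an upright straight round stem 28 mm in diameter, 78 mm tall in all, about 100 g. Stands upright at the start. Origin: centre of its underside; z up. Grip the stem, e.g. 55 mm above its base.
- jar: sample jar: plain white plastic cylinder with a flush blue lid (top 20 mm), 48 mm in diameter, 70 mm tall, about 110 g, upright at the start. Origin: centre of its underside; z up. Grip it e.g. 50 mm above its base.
- red_tray: Red plastic tray, open on top, outside 118 mm along its x, 162 mm along its y (its long side) and 25 mm high, walls 5 mm, floor 5 mm thick (things inside stand 5 mm above the bench); fixed to the bench, long side roughly left-right, turned a little. Origin: centre of its underside; z up.
- white_tray: White plastic tray, open on top, outside 118 mm along its x, 162 mm along its y (its long side) and 25 mm high, walls 5 mm, floor 5 mm thick (things inside stand 5 mm above the bench); fixed to the bench, long side roughly left-right, turned a little. Origin: centre of its underside; z up.
- yellow_tray: Yellow plastic tray, open on top, outside 118 mm along its x, 162 mm along its y (its long side) and 25 mm high, walls 5 mm, floor 5 mm thick (things inside stand 5 mm above the bench); fixed to the bench, long side roughly left-right, turned a little. Origin: centre of its underside; z up.
- flask: conical clear glass flask, loose bystander, base 72 mm in diameter, 105 mm tall, towards the right edge of the bench mat. Origin: centre of its underside. Leave it alone.
- cylinder: measuring cylinder, loose bystander: clear tube 28 mm in diameter on a blue foot 64 mm in diameter, 170 mm tall, towards the left edge of the bench mat. Origin: centre of its underside. Leave it alone.

How it is judged:
At the end, for the whole second after the job is handed in: Both amber bottles are in the red tray, both filter heads in the white tray and the jar in the yellow tray: each one's base centre within 40 mm (tray x) and 62 mm (tray y) of the tray's centre and less than 12 mm above the tray's underside, within 0.12 rad of upright, slower than 20 mm/s and let go (x of amber_green in the frame of red_tray between -0.04 and 0.04 m and y of amber_green in the frame of red_tray between -0.062 and 0.062 m and z of each of amber_green, amber_white in the frame of red_tray below 0.012 m and angle between each of amber_green, amber_white, head_black, head_orange, jar's own z axis and vertical below 0.12 rad and linear speed of each of amber_green, amber_white, head_black, head_orange, jar below 0.02 m/s and contact force between the fingers and amber_green below 0.1 N and x of amber_white in the frame of red_tray between -0.04 and 0.04 m and y of amber_white in the frame of red_tray between -0.062 and 0.062 m and contact force between the fingers and amber_white below 0.1 N and x of head_black in the frame of white_tray between -0.04 and 0.04 m and y of head_black in the frame of white_tray between -0.062 and 0.062 m and z of each of head_black, head_orange in the frame of white_tray below 0.012 m and contact force between the fingers and head_black below 0.1 N and x of head_orange in the frame of white_tray between -0.04 and 0.04 m and y of head_orange in the frame of white_tray between -0.062 and 0.062 m and contact force between the fingers and head_orange below 0.1 N and x of jar in the frame of yellow_tray between -0.04 and 0.04 m and y of jar in the frame of yellow_tray between -0.062 and 0.062 m and z of jar in the frame of yellow_tray below 0.012 m and contact force between the fingers and jar below 0.1 N); the robot touches nothing.
It fails at once if a bottle, filter head or jar is dropped: out of the fingers while its base is more than 35 mm above the bench ((height (world z) of amber_green above 0.035 m and contact force between the fingers and amber_green below 0.1 N) or (height (world z) of amber_white above 0.035 m and contact force between the fingers and amber_white below 0.1 N) or (height (world z) of head_black above 0.035 m and contact force between the fingers and head_black below 0.1 N) or (height (world z) of head_orange above 0.035 m and contact force between the fingers and head_orange below 0.1 N) or (height (world z) of jar above 0.035 m and contact force between the fingers and jar below 0.1 N)).
It fails at once if the glass flask is moved by more than 30 mm or knocked over (distance of flask from where it was at the start of the episode above 0.03 m or angle between flask's own z axis and vertical above 0.5 rad).
It fails at once if the measuring cylinder is moved by more than 30 mm or knocked over (distance of cylinder from where it was at the start of the episode above 0.03 m or angle between cylinder's own z axis and vertical above 0.5 rad).
It also fails if it takes over 122 s, if anything falls off the work surface, if the arm or the gripper's body presses on something with over 40 N, if the wrist force passes 120 N, or if a joint passes its speed limit or range.

ROBOT

A 7-joint arm with a two-finger parallel gripper is mounted at the origin on the work surface. World frame = base frame: x ahead of the robot, y to its left, z up, the work surface at z = 0. Lengths are in m, angles in rad, forces in N, time in s.
With the tool pointing down it reaches from about 0.425 to 0.925 m from the base axis. Payload 6.8 kg.
Tool frame: the origin (TCP) lies at the very end of the fingers, on their centre line; the grasp point (between the pads) lies bot.tcp_to_grasp behind it (bot.tcp_to_grasp is the distance from the TCP to the grasp point, in m); z points along the fingers, y is the line along which they close (so a half turn about z gives the same grasp; the last joint's range is limited). The gripper opens to 85 mm and grips with 20 to 120 N. Pads are 22 mm wide; open, the fingers measure 114 mm over their backs; the gripper's body (76 mm by 85 mm) begins 54 mm behind the grasp point. The pads swing forward as they close: fully open they stand 13 mm farther back than shut.
Start: joints at [-1.33, 0.477, 0.022, 1.555, -0.011, 1.109, -0.083], TCP at [0.231, 0.634, 0.204] pointing down, gripper open.
Joint ranges: [-2.96, 2.96], [-0.34, 2.1], [-1.41, 1.46], [0.24, 2.44], [-1.37, 4.51], [0.17, 1.92], [-2.96, 2.96]. Speed limits (rad/s): [2.39, 2.39, 3.14, 3.14, 3.14, 3.14, 3.14].

INTERFACE

Orientations are given as a unit quaternion [w, x, y, z].
In Python, from station import bot gives the robot as it stands.
- The arm moves only by the tool servo_tool, never from a script. Its argument "motion" is a list that holds one entry, the list of rows, each a list of 7 numbers: the shift along the tool's x, y, z in m, then the turn, a rotation vector about the tool's x, y, z in units of 5 degrees (1.0 is 5 degrees), then the opening, from 0 (shut) to 1 (fully open). A call has 1 to 20 rows; each row is the pose to reach, as a shift and turn from the pose commanded when the call began, along the tool's axes at that moment; what a row does not reach only later rows make up. A row lasts 1/12 s, in which the tool goes at most 41.7 mm and 7.16 degrees, less where a joint would pass 70% of its speed; a pose out of reach is approached as far as the arm can. A call with a gripper value outside its range is refused whole. The fingers move at their own pace and stop on an object; "grip_force" is the grip in N (left out, the last holds). Time passes only in rows, so rows that repeat a pose let the fingers close. It gives the time, the measured TCP pose, the force, the opening and the grip force at its end, in the units of the state.
- bot.get_obs(): the state, without advancing time (a new reading comes with each control period).
- bot.read_camera(name): name is "scene" or "side" or "wrist"; returns a dict with "img" (384x512x3 uint8, red, green, blue), "K" (3x3 intrinsics, pixels), "k1" (the pictures are not rectified: a ray, as slopes to the right and down, at radius r is drawn at 1 + k1 r^2 times it, then the intrinsics apply), "pose" (4x4, takes a point from camera to world coordinates). Camera axes: x right, y down, z forward; pixel columns grow to the right and rows downward; lengths in m; the calibration is good to about 2 mm. A picture is of the moment at which its call begins. There is no depth.
- bot.hand_in(): hands the job in; it is judged then, once.
The state is a dict: "t": time; "q": joint angles; "joint_vel": joint speeds; "joint_torque": joint torques, N m; "eef_pos": TCP position; "tool_rot": TCP orientation; "contact_force": force on the tool from outside, world axes, zero at the start; "torque": the same for the moment, N m; "gripper_width": opening from 0.0 (shut) to 1.0 (fully open); "grasp_force": force on a finger pad.
Only numpy, scipy, OpenCV 4.12 (cv2) and the standard library are available. Lean on these libraries where they do the work, as an engineer would, in place of code of your own. Each camera call takes 0.05 s, during which the arm holds its last target. There are 200 camera calls.

## Working session

There is one attempt and no reset: what is moved stays moved. The work goes in short steps, Python scripts to look and compute and a tool call to move; the robot and the scene stay as the last step left them, time stands still between calls to the robot, and variables do not carry over. Pictures are saved under pics/ and viewed, at most 14 in all, crops included, and the job is handed in when it is done.

Besides the shell and the picture viewer there is one more tool, called after "Request:" as a command line: name --argument value ..., lists and objects as JSON in quotes. servo_tool: Moves the arm, as the interface text tells. Its arguments: {"type":"object","properties":{"motion":{"type":"array"},"grip_force":{"type":"number"}},"required":["motion"]}

```bash
mkdir -p pics; python3 - <<'E'
from station import bot
import cv2,numpy as np
o=bot.get_obs();print({k:np.round(v,3).tolist() for k,v in o.items()},bot.tcp_to_grasp)
ims=[]
for n in("scene","side"):
    c=bot.read_camera(n);cv2.imwrite(f"pics/{n}0.png",c["img"][:,:,::-1]);np.savez(f"{n}0.npz",**c)
    print(n,c["K"],c["k1"],np.round(c["pose"],3))
E
ls
```

```text
{'t': 0.0, 'q': [-1.33, 0.478, 0.022, 1.556, -0.012, 1.109, -0.083], 'joint_vel': [0.0, -0.0, -0.001, 0.001, 0.001, -0.0, -0.001], 'joint_torque': [-0.002, -59.644, 1.607, -28.12, 0.012, 0.009, -0.0], 'eef_pos': [0.23, 0.634, 0.203], 'tool_rot': [-0.0, 0.174, 0.985, -0.001], 'contact_force': [0.628, -0.269, -0.305], 'torque': [-0.03, 0.018, 0.014], 'grasp_force': 0.0, 'gripper_width': 1.0} 0.0187
scene [[378.0448123    0.         255.16263018]
 [  0.         378.0448123  187.57128863]
 [  0.           0.           1.        ]] 0.02871775291083398 [[-0.878  0.35  -0.326  0.873]
 [ 0.478  0.632 -0.61   0.716]
 [-0.007 -0.692 -0.722  0.86 ]
 [ 0.     0.     0.     1.   ]]
side [[404.21139472   0.         261.32404766]
 [  0.         404.21139472 195.88400626]
 [  0.           0.           1.        ]] -0.12257990566421785 [[ 0.694 -0.366  0.62  -0.305]
 [-0.72  -0.379  0.582 -0.745]
 [ 0.022 -0.85  -0.527  0.739]
 [ 0.     0.     0.     1.   ]]
pics
scene0.npz
side0.npz
```

View pics/scene0.png

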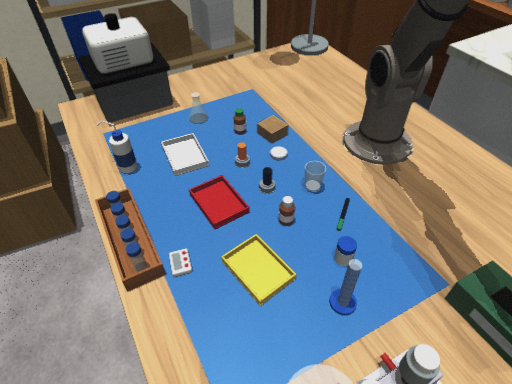

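View pics/side0.png

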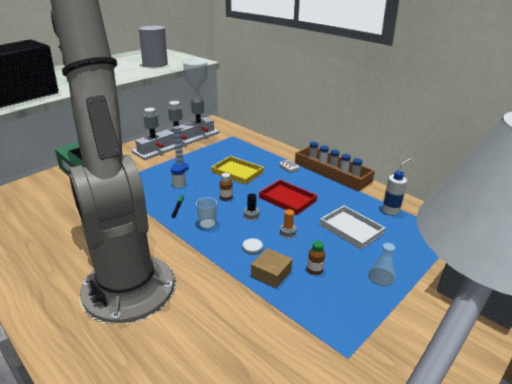

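The scene picture shows amber_green (240,120), head_orange (242,153), head_black (267,180), amber_white (287,210), jar (346,248), cylinder (345,300) and flask (198,108). Its trays are white (185,154), red (219,201) and yellow (258,268). The side picture shows the same things mirrored, plus a beaker, box and dish near the row.

```bash
cat > h.py <<'E'
import cv2,numpy as np
def ray(c,uv):
    uv=np.atleast_2d(np.array(uv,float)); K=c["K"]; d=(uv-[K[0,2],K[1,2]])/K[0,0]; s=d.copy()
    for _ in range(20): s=d/(1+float(c["k1"])*(s**2).sum(1,keepdims=True))
    D=np.c_[s,np.ones(len(s))]@c["pose"][:3,:3].T
    return c["pose"][:3,3],D/np.linalg.norm(D,axis=1,keepdims=True)
def plane(c,uv,z):
    o,d=ray(c,uv); return o+d*((z-o[2])/d[:,2:])
def tri(rs):
    A=np.zeros((3,3));b=np.zeros(3)
    for o,d in rs:
        d=d[0]; M=np.eye(3)-np.outer(d,d);A+=M;b+=M@o
    x=np.linalg.solve(A,b); return x,max(np.linalg.norm((np.eye(3)-np.outer(d[0],d[0]))@(x-o)) for o,d in rs)
def proj(c,P):
    p=(np.atleast_2d(P)-c["pose"][:3,3])@c["pose"][:3,:3]; s=p[:,:2]/p[:,2:]; s=s*(1+float(c["k1"])*(s**2).sum(1,keepdims=True))
    return s*c["K"][0,0]+[c["K"][0,2],c["K"][1,2]]
def blob(img,win,f):
    x,y,w=win; h=cv2.cvtColor(img,cv2.COLOR_RGB2HSV).astype(int); m=f(h[...,0],h[...,1],h[...,2]).astype(np.uint8)
    k=np.zeros_like(m);k[max(0,y-w):y+w,max(0,x-w):x+w]=1
    n,l,s,ce=cv2.connectedComponentsWithStats(m*k)
    i=1+np.argmax(s[1:,4]); return (l==i).astype(np.uint8),ce[i],s[i]
E
python3 - <<'E'
from h import *
C={n:dict(np.load(n+"0.npz")) for n in("scene","side")}
F=dict(green_cap=[(240,112,14),(318,247,14),lambda h,s,v:(h>45)&(h<85)&(s>110)],
 orange=[(242,147,16),(288,216,18),lambda h,s,v:(h<20)&(s>160)&(v>110)],
 black=[(267,174,16),(251,201,16),lambda h,s,v:(v<55)],
 brownW=[(287,214,16),(226,190,16),lambda h,s,v:(h<25)&(s>60)&(v<190)],
 lid=[(346,242,16),(178,170,14),lambda h,s,v:(h>100)&(h<130)&(s>100)&(v<150)],
 jarwhite=[(344,257,16),(178,182,14),lambda h,s,v:(s<60)],
 red=[(219,201,50),(288,197,50),lambda h,s,v:((h<6)|(h>172))&(s>130)],
 white=[(185,154,36),(352,227,45),lambda h,s,v:(s<70)],
 yellow=[(258,268,55),(237,169,45),lambda h,s,v:(h>22)&(h<35)&(s>120)])
ims={n:C[n]["img"][:,:,::-1].copy() for n in C}
for k,(a,b,f) in F.items():
    r=[];cs=[]
    for n,w in(("scene",a),("side",b)):
        m,ce,st=blob(C[n]["img"],w,f); ct,_=cv2.findContours(m,cv2.RETR_EXTERNAL,cv2.CHAIN_APPROX_NONE)
        cv2.drawContours(ims[n],ct,-1,(255,0,255),1)
        if k in("red","white","yellow"):
            hull=cv2.convexHull(max(ct,key=len)); 
            e=1
            while True:
                q=cv2.approxPolyDP(hull,e,True)
                if len(q)<=4:break
                e+=.5
            q=q[:,0]; print(k,n,len(q),q.tolist()); P=plane(C[n],q,.025);print(np.round(P[:,:2],3).tolist(),"ctr",np.round(P.mean(0),3))
            cv2.polylines(ims[n],[q],True,(0,255,0),1); cs.append(q)
        else: r.append(ray(C[n],ce)); print(k,n,np.round(ce,1),st)
    if r: x,e=tri(r);print("  ->",np.round(x,3),"err",round(e,4))
    else:
        for u in cs[0]:
            best=min((tri([ray(C["scene"],u),ray(C["side"],v)]) for v in cs[1]),key=lambda t:t[1]);print("  corner",np.round(best[0],3),round(best[1],4))
A=cv2.resize(ims["scene"][85:325,140:375],None,fx=1.7,fy=2.5*.68,interpolation=0);B=cv2.resize(ims["side"][145:290,140:410],None,fx=1.45,fy=1.45,interpolation=0)
W=np.zeros((410,800,3),np.uint8);W[:A.shape[0],:A.shape[1]]=A;W[:B.shape[0],400:400+min(400,B.shape[1])]=B[:,:400];cv2.imwrite("pics/ov.png",W)
E
```

```text
green_cap scene [238.8 111.9] [236 108   7   9  46]
green_cap side [317.5 246. ] [313 241  10  11  96]
  -> [ 0.396 -0.292  0.082] err 0.0005
orange scene [241.1 145.3] [238 143   7   6  34]
orange side [292.5 201.8] [273 198  33  12 232]
  -> [ 0.484 -0.12   0.096] err 0.0087
black scene [266.6 176. ] [263 168   8  17 127]
black side [251.  202.4] [248 194   7  17 110]
  -> [0.454 0.009 0.052] err 0.0013
brownW scene [286.3 210.1] [280 203  14  14 135]
brownW side [225.7 184.7] [220 179  12  11  95]
  -> [0.472 0.15  0.049] err 0.0003
lid scene [344.5 250.5] [336 243  20  12  83]
lid side [179.3 171.3] [171 167  18   8  74]
  -> [0.415 0.336 0.05 ] err 0.0007
jarwhite scene [346.7 260.4] [335 249  25  22 281]
jarwhite side [178.4 180.2] [172 174  13  13 141]
  -> [0.41  0.345 0.012] err 0.0031
red scene 4 [[248, 211], [214, 227], [190, 189], [222, 175]]
[[0.559, 0.083], [0.669, 0.089], [0.673, -0.08], [0.561, -0.089]] ctr [0.615 0.001 0.025]
red side 4 [[316, 195], [295, 213], [260, 192], [280, 180]]
[[0.673, -0.082], [0.538, -0.101], [0.55, 0.064], [0.661, 0.072]] ctr [ 0.605 -0.01
[... 373 characters left out ...]
, 248]]
[[0.555, -0.187], [0.687, -0.19], [0.67, -0.344], [0.535, -0.344]] ctr [ 0.612 -0.266  0.025]
  corner [ 0.588 -0.245  0.095] 0.0009
  corner [ 0.576 -0.172  0.007] 0.001
  corner [ 0.667 -0.28  -0.088] 0.0006
  corner [ 0.676 -0.343  0.022] 0.0005
yellow scene 4 [[294, 279], [259, 304], [222, 256], [257, 235]]
[[0.562, 0.333], [0.67, 0.349], [0.69, 0.186], [0.577, 0.17]] ctr [0.625 0.259 0.025]
yellow side 4 [[212, 167], [232, 157], [262, 171], [245, 183]]
[[0.55, 0.317], [0.662, 0.327], [0.664, 0.164], [0.556, 0.143]] ctr [0.608 0.238 0.025]
  corner [0.559 0.329 0.017] 0.0004
  corner [0.671 0.342 0.016] 0.0038
  corner [0.685 0.18  0.012] 0.003
  corner [0.573 0.161 0.011] 0.0003
```

View pics/ov.png

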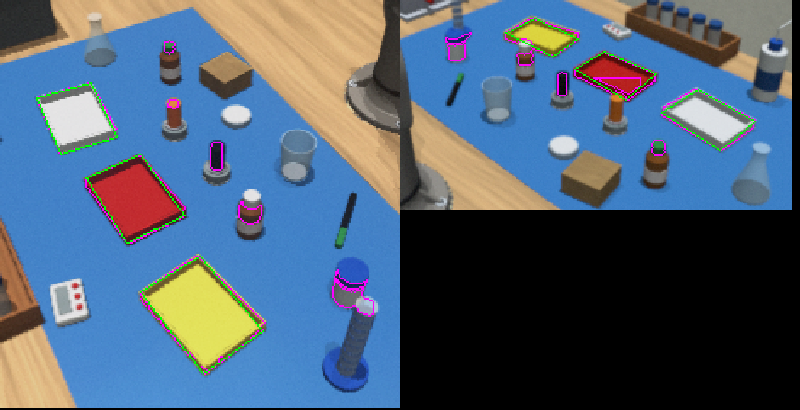

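The overlay shows good contours on the caps, the black stem and all three tray outlines. The orange mask merged with the red tray in the side view, so I'll redo it from the wrist. Moving to a wrist view over the middle.

Request:
servo_tool --motion '[[[0,0,-0.04,0,0,0,1],[0,0,-0.08,0,0,0,1],[-0.444,-0.428,-0.1,0,0,14,1],[-0.444,-0.428,-0.1,0,0,14,1],[-0.444,-0.428,-0.1,0,0,14,1],[-0.444,-0.428,-0.1,0,0,14,1],[-0.444,-0.428,-0.1,0,0,14,1],[-0.444,-0.428,-0.1,0,0,14,1],[-0.444,-0.428,-0.1,0,0,14,1],[-0.444,-0.428,-0.1,0,0,14,1],[-0.444,-0.428,-0.1,0,0,14,1],[-0.444,-0.428,-0.1,0,0,14,1],[-0.444,-0.428,-0.1,0,0,14,1],[-0.444,-0.428,-0.1,0,0,14,1],[-0.444,-0.428,-0.1,0,0,14,1],[-0.444,-0.428,-0.1,0,0,14,1],[-0.444,-0.428,-0.1,0,0,14,1],[-0.444,-0.428,-0.1,0,0,14,1],[-0.444,-0.428,-0.1,0,0,14,1],[-0.444,-0.428,-0.1,0,0,14,1]]]'

```text
t: 1.77
eef_pos: [0.5012, 0.0811, 0.304]
tool_rot: [-0.0, 0.707, 0.707, -0.0]
contact_force: [0.2, -0.7, 0.6]
gripper_width: 1.003
grasp_force: 0.0
```

```bash
python3 - <<'E'
from station import bot
from h import *
c=bot.read_camera("wrist");np.savez("w1.npz",**c);cv2.imwrite("pics/w1.png",c["img"][:,:,::-1])
o=bot.get_obs();print(np.round(o["eef_pos"],3),np.round(o["tool_rot"],3),np.round(o["q"],2),np.round(c["pose"],3),c["K"][0],c["k1"])
S=dict(np.load("scene0.npz"));print("beaker dish box cyl flask",np.round(plane(S,[[314,186],[279,153],[272,135],[343,302],[199,116]],0)[:,:2],3).tolist())
E
```

```text
[0.501 0.082 0.304] [-0.     0.706  0.708 -0.   ] [-0.79  0.11  0.56  1.85 -0.06  1.2  -0.21] [[ 1.     0.001 -0.002  0.502]
 [ 0.    -0.957 -0.29   0.153]
 [-0.002  0.29  -0.957  0.474]
 [ 0.     0.     0.     1.   ]] [290.22606854   0.         252.96930398] -0.027318645517255803
beaker dish box cyl flask [[0.319, 0.073], [0.334, -0.116], [0.305, -0.213], [0.482, 0.431], [0.491, -0.45]]
```

View pics/w1.png

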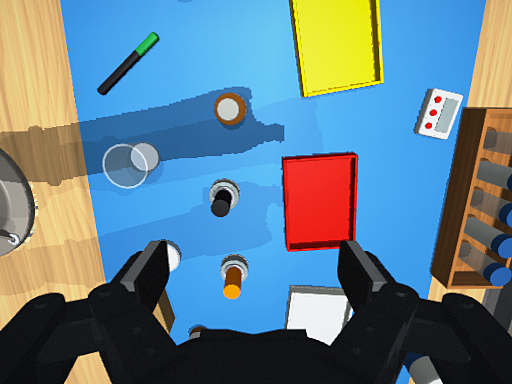

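The wrist view shows amber_white (230,110), head_black (222,200), head_orange (233,280), the red tray corners around (283–357,155–250), and the yellow and white trays partly. Now measure against the scene view.

```bash
python3 - <<'E'
from h import *
S=dict(np.load("scene0.npz"));D=dict(np.load("side0.npz"));W=dict(np.load("w1.npz"))
V=dict(S=S,D=D,W=W)
wh=lambda h,s,v:(s<70)&(v>120); og=lambda h,s,v:(h>5)&(h<20)&(s>170)&(v>120); bk=lambda h,s,v:v<60
rd=lambda h,s,v:((h<6)|(h>172))&(s>130)
for k,L in dict(capW=[("S",(288,201,7),wh),("W",(229,110,22),wh),("D",(226,179,6),wh)],
  black=[("S",(267,174,14),bk),("W",(222,203,22),bk),("D",(251,201,14),bk)],
  orange=[("S",(242,149,16),lambda h,s,v:(h<20)&(s>140)&(v>70)),("W",(233,285,25),lambda h,s,v:(h<20)&(s>140)&(v>70)),("D",(289,216,8),lambda h,s,v:(h<20)&(s>140)&(v>70))]).items():
    r=[]
    for n,w,f in L:
        m,ce,st=blob(V[n]["img"],w,f);print(k,n,np.round(ce,1),st.tolist());r.append(ray(V[n],ce))
    for q in([0,1],[0,2],[0,1,2]): x,e=tri([r[i] for i in q]);print("  ",np.round(x,3),round(e,4))
# circular cup rims: dark-grey cup in wrist view -> fit ellipse to grey blob
for k,w in dict(black=(224,192,20),orange=(236,268,20)).items():
    m,ce,st=blob(W["img"],w,lambda h,s,v:(s<75)&(v>60)); ct=max(cv2.findContours(m,0,cv2.CHAIN_APPROX_NONE)[0],key=len)
    e=cv2.minEnclosingCircle(ct);print("cup",k,e,st.tolist(),np.round(plane(W,[e[0]],.022),3))
m,ce,st=blob(W["img"],(320,202,60),rd);ct=max(cv2.findContours(m,0,cv2.CHAIN_APPROX_NONE)[0],key=len)
q=cv2.boxPoints(cv2.minAreaRect(ct));P=plane(W,q,.025);print("red",np.round(P[:,:2],3).tolist(),np.round(P.mean(0),3))
E
```

```text
capW S [287.5 199.5] [283, 196, 10, 8, 66]
capW W [227.6 108.9] [217, 98, 22, 23, 391]
capW D [225.1 175. ] [221, 173, 9, 6, 40]
   [0.468 0.146 0.087] 0.0002
   [0.469 0.147 0.089] 0.0005
   [0.468 0.147 0.089] 0.001
black S [266.6 176. ] [263, 168, 8, 17, 127]
black W [221.3 203. ] [211, 189, 21, 28, 403]
black D [251.2 202.2] [248, 194, 8, 17, 117]
   [0.452 0.003 0.047] 0.0002
   [0.454 0.009 0.052] 0.0011
   [0.453 0.007 0.053] 0.0018
orange S [241.4 150.5] [238, 143, 8, 17, 105]
orange W [232.8 279. ] [224, 267, 17, 32, 304]
orange D [289.4 214.8] [285, 208, 12, 16, 139]
   [ 0.469 -0.129  0.056] 0.002
   [ 0.473 -0.128  0.061] 0.0022
   [ 0.471 -0.127  0.061] 0.0043
cup black ((224.0, 194.0), 15.811488151550293) [209, 179, 31, 30, 438] [[0.454 0.01  0.022]]
cup orange ((234.0695037841797, 268.304931640625), 14.715003967285156) [221, 254, 27, 28, 391] [[ 0.467 -0.128  0.022]]
red [[0.546, 0.074], [0.663, 0.08], [0.689, -0.09], [0.559, -0.097]] [ 0.614 -0.009  0.025]
```

Request:
servo_tool --motion '[[[0.066,-0.032,0.02,0,0,0,1],[0.066,-0.032,0.06,0,0,0,1],[0.066,-0.032,0.1,0,0,0,1],[0.066,-0.032,0.13,0,0,0,1],[0.066,-0.032,0.16,0,0,0,1],[0.066,-0.032,0.19,0,0,0,1],[0.066,-0.032,0.22,0,0,0,1],[0.066,-0.032,0.25,0,0,0,1],[0.066,-0.032,0.272,0,0,0,1],[0.066,-0.032,0.272,0,0,0,1],[0.066,-0.032,0.272,0,0,0,0],[0.066,-0.032,0.272,0,0,0,0],[0.066,-0.032,0.272,0,0,0,0],[0.066,-0.032,0.272,0,0,0,0],[0.066,-0.032,0.272,0,0,0,0],[0.066,-0.032,0.272,0,0,0,0],[0.066,-0.032,0.272,0,0,0,0],[0.066,-0.032,0.272,0,0,0,0]]]' --grip_force 40

```text
t: 3.32
eef_pos: [0.469, 0.1473, 0.0343]
tool_rot: [-0.001, 0.707, 0.707, 0.0]
contact_force: [-7.2, 1.0, 16.2]
gripper_width: 0.445
grasp_force: 38.3
```

Request:
servo_tool --motion '[[[0,0,-0.004,0,0,0,0],[0,0,-0.01,0,0,0,0],[0,0,-0.015,0,0,0,0],[0,0,-0.015,0,0,0,0]]]'

```text
t: 3.65
eef_pos: [0.4708, 0.1468, 0.0488]
tool_rot: [0.0, 0.707, 0.707, 0.001]
contact_force: [-0.1, -0.3, -0.8]
gripper_width: 0.44
grasp_force: 36.9
```

```bash
python3 - <<'E'
from station import bot
from h import *
o=bot.get_obs();print({k:np.round(o[k],3).tolist() for k in("t","eef_pos","contact_force","gripper_width","grasp_force")})
a=bot.read_camera("wrist")["img"];b=bot.read_camera("side")["img"][130:258,130:300]
cv2.imwrite("pics/g1.png",np.hstack([cv2.resize(a,(400,300)),cv2.resize(b,(398,300))])[:,:,::-1])
E
```

```text
{'t': 3.65, 'eef_pos': [0.471, 0.147, 0.049], 'contact_force': [-0.125, -0.263, -0.845], 'gripper_width': 0.44, 'grasp_force': 36.894}
```

View pics/g1.png

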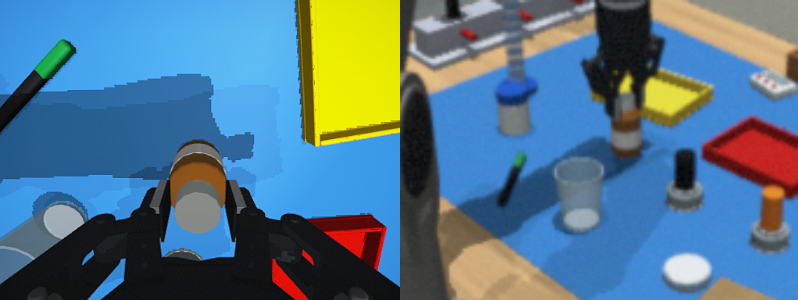

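The bottle is held upright between the pads, at (200,190) in the left half, and is clear of the mat. Placing it in the +y half of the red tray.

Request:
servo_tool --motion '[[[0,0,-0.025,0,0,0,0],[0,0,-0.045,0,0,0,0],[-0.02,0.025,-0.045,0,0,0,0],[-0.045,0.055,-0.045,0,0,0,0],[-0.07,0.083,-0.045,0,0,0,0],[-0.095,0.112,-0.045,0,0,0,0],[-0.112,0.132,-0.045,0,0,0,0],[-0.119,0.14,-0.045,0,0,0,0],[-0.119,0.14,-0.045,0,0,0,0],[-0.119,0.14,-0.03,0,0,0,0],[-0.119,0.14,-0.015,0,0,0,0],[-0.119,0.14,-0.004,0,0,0,0],[-0.119,0.14,0.004,0,0,0,0],[-0.119,0.14,0.008,0,0,0,0],[-0.119,0.14,0.01,0,0,0,0],[-0.119,0.14,0.01,0,0,0,0]]]'

```text
t: 5.08
eef_pos: [0.6095, 0.0277, 0.0373]
tool_rot: [-0.0, 0.707, 0.707, -0.0]
contact_force: [0.1, -0.4, -0.2]
gripper_width: -0.002
grasp_force: 0.0
```

The gripper came up empty, so I'll look.

```bash
python3 - <<'E'
from station import bot
from h import *
o=bot.get_obs();print({k:np.round(o[k],3).tolist() for k in("t","eef_pos","contact_force","gripper_width","grasp_force")})
a=bot.read_camera("scene")["img"][80:330,140:380];b=bot.read_camera("side")["img"][130:280,130:330]
cv2.imwrite("pics/g2.png",np.hstack([cv2.resize(a,(400,416)),cv2.resize(b,(400,416))])[:,:,::-1])
E
```

```text
{'t': 5.083, 'eef_pos': [0.61, 0.028, 0.037], 'contact_force': [0.139, -0.382, -0.18], 'gripper_width': -0.002, 'grasp_force': 0.0}
```

View pics/g2.png

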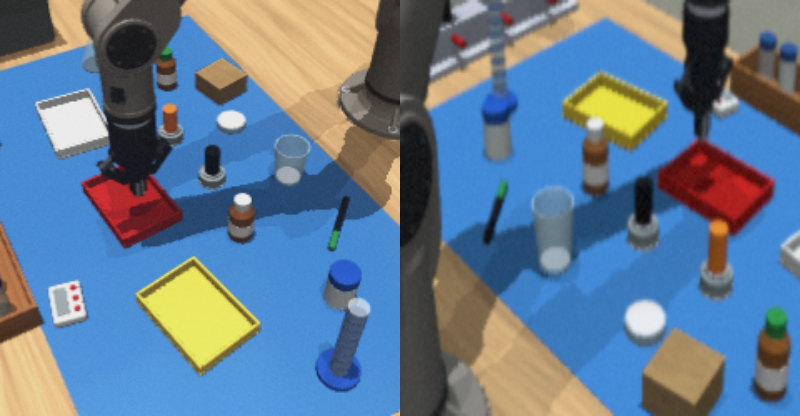

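amber_white stands upright near its old spot, at (240,218) in the left half, so it slipped out of the grip. The 0.44 opening is narrower than the 44 mm body, so the pads had closed on the shoulder. I'll back off, re-measure, and grip about 10 mm lower and harder.

Request:
servo_tool --motion '[[[0,0,-0.04,0,0,0,0],[0,0,-0.08,0,0,0,0],[0.01,-0.02,-0.12,0,0,0,1],[0.03,-0.05,-0.15,0,0,0,1],[0.04,-0.08,-0.18,0,0,0,1],[0.06,-0.11,-0.2,0,0,0,1],[0.06,-0.11,-0.2,0,0,0,1],[0.06,-0.11,-0.2,0,0,0,1]]]'

```text
t: 5.85
eef_pos: [0.4991, 0.0895, 0.2399]
tool_rot: [-0.0, 0.706, 0.708, 0.003]
contact_force: [0.4, -0.2, 0.3]
gripper_width: 0.85
grasp_force: 0.0
```

```bash
cat > meas.py <<'E'
from station import bot
from h import *
wh=lambda h,s,v:(s<70)&(v>120); gr=lambda h,s,v:(h>45)&(h<85)&(s>110); og=lambda h,s,v:(h<20)&(s>140)&(v>70); bk=lambda h,s,v:v<60
def m(P,f,names,w=(8,22)):
    """triangulate blob near predicted world point P"""
    r=[]
    for n in names:
        c=bot.read_camera(n); u=proj(c,P)[0].astype(int)
        _,ce,st=blob(c["img"],(u[0],u[1],w[n=="wrist"]),f); print(n,u,np.round(ce,1),st.tolist()); r.append(ray(c,ce))
    x,e=tri(r); print("->",np.round(x,4),"err",round(e,4)); return x
def state():
    o=bot.get_obs();print({k:np.round(o[k],4).tolist() for k in("t","eef_pos","gripper_width","grasp_force","contact_force")})
E
python3 - <<'E'
from meas import *
state(); m([.469,.147,.088],wh,("scene","side","wrist"))
E
```

```text
{'t': 5.85, 'eef_pos': [0.4991, 0.0895, 0.2399], 'gripper_width': 0.8497, 'grasp_force': 0.0, 'contact_force': [0.3933, -0.2081, 0.2617]}
scene [287 199] [285.5 199.6] [281, 196, 10, 8, 61]
side [225 175] [226.4 175.7] [223, 173, 8, 8, 41]
wrist [223 115] [228.3 118.6] [215, 106, 27, 27, 548]
-> [0.4726 0.1437 0.0866] err 0.0018
```

Request:
servo_tool --motion '[[[0.03,-0.015,0.02,0,0,0,1],[0.054,-0.025,0.05,0,0,0,1],[0.054,-0.025,0.08,0,0,0,1],[0.054,-0.025,0.11,0,0,0,1],[0.054,-0.025,0.14,0,0,0,1],[0.054,-0.025,0.17,0,0,0,1],[0.054,-0.025,0.2,0,0,0,1],[0.054,-0.025,0.215,0,0,0,1],[0.054,-0.025,0.216,0,0,0,1],[0.054,-0.025,0.216,0,0,0,1],[0.054,-0.025,0.216,0,0,0,0],[0.054,-0.025,0.216,0,0,0,0],[0.054,-0.025,0.216,0,0,0,0],[0.054,-0.025,0.216,0,0,0,0],[0.054,-0.025,0.216,0,0,0,0],[0.054,-0.025,0.216,0,0,0,0],[0.054,-0.025,0.216,0,0,0,0],[0.054,-0.025,0.216,0,0,0,0]]]' --grip_force 60

```text
t: 7.5
eef_pos: [0.4754, 0.1419, 0.0228]
tool_rot: [0.0, 0.707, 0.707, 0.001]
contact_force: [-1.2, -1.4, 9.2]
gripper_width: 0.481
grasp_force: 59.5
```

Request:
servo_tool --motion '[[[0,0,-0.005,0,0,0,0],[0,0,-0.012,0,0,0,0],[0,0,-0.02,0,0,0,0],[0,0,-0.02,0,0,0,0],[0,0,-0.02,0,0,0,0],[0,0,-0.02,0,0,0,0]]]'

```text
t: 8.0
eef_pos: [0.4746, 0.1415, 0.0415]
tool_rot: [-0.0, 0.707, 0.707, 0.0]
contact_force: [0.2, 0.6, -1.4]
gripper_width: 0.484
grasp_force: 60.9
```

```bash
python3 - <<'E'
from meas import *
state(); brown=lambda h,s,v:(h<25)&(s>60)&(v<190)
a=bot.read_camera("wrist")["img"];b=bot.read_camera("side")["img"][130:258,130:300]
cv2.imwrite("pics/g3.png",np.hstack([cv2.resize(a,(400,300)),cv2.resize(b,(398,300))])[:,:,::-1])
E
```

```text
{'t': 8.0, 'eef_pos': [0.4746, 0.1415, 0.0415], 'gripper_width': 0.484, 'grasp_force': 60.9045, 'contact_force': [0.1655, 0.5614, -1.4484]}
```

View pics/g3.png

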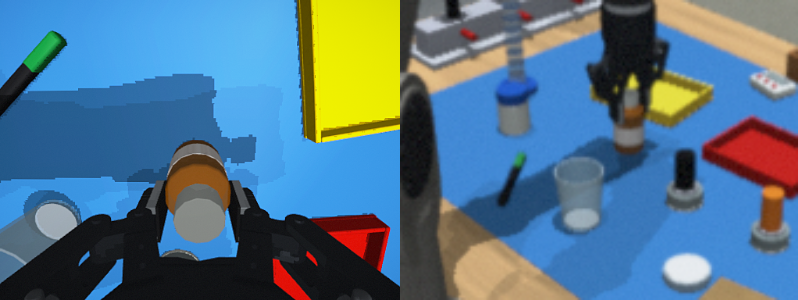

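The bottle is held on its body with full weight on the wrist (1.4 N) and a stable width of 0.484. Carry and set down.

Request:
servo_tool --motion '[[[0,0,-0.02,0,0,0,0],[0,0,-0.035,0,0,0,0],[-0.015,0.018,-0.035,0,0,0,0],[-0.035,0.042,-0.035,0,0,0,0],[-0.058,0.069,-0.035,0,0,0,0],[-0.081,0.096,-0.035,0,0,0,0],[-0.1,0.12,-0.035,0,0,0,0],[-0.11,0.132,-0.035,0,0,0,0],[-0.114,0.136,-0.035,0,0,0,0],[-0.114,0.136,-0.035,0,0,0,0],[-0.114,0.136,-0.022,0,0,0,0],[-0.114,0.136,-0.01,0,0,0,0],[-0.114,0.136,0,0,0,0,0],[-0.114,0.136,0.006,0,0,0,0],[-0.114,0.136,0.01,0,0,0,0],[-0.114,0.136,0.013,0,0,0,0],[-0.114,0.136,0.014,0,0,0,0],[-0.114,0.136,0.014,0,0,0,0],[-0.114,0.136,0.014,0,0,0,0]]]'

```text
t: 9.68
eef_pos: [0.6099, 0.0277, 0.028]
tool_rot: [-0.001, 0.707, 0.707, -0.0]
contact_force: [-4.2, 0.2, 6.8]
gripper_width: 0.489
grasp_force: 62.0
```

Request:
servo_tool --motion '[[[0,0,0,0,0,0,1],[0,0,0,0,0,0,1],[0,0,0,0,0,0,1],[0,0,0,0,0,0,1],[0,0,-0.02,0,0,0,1],[0,0,-0.05,0,0,0,1],[0,0,-0.09,0,0,0,1],[0,0,-0.13,0,0,0,1],[-0.01,-0.04,-0.15,0,0,0,1],[-0.01,-0.08,-0.15,0,0,0,1],[-0.02,-0.12,-0.15,0,0,0,1],[-0.02,-0.156,-0.15,0,0,0,1],[-0.02,-0.156,-0.15,0,0,0,1],[-0.02,-0.156,-0.15,0,0,0,1]]]'

```text
t: 10.85
eef_pos: [0.4529, 0.0074, 0.1775]
tool_rot: [-0.001, 0.707, 0.707, 0.001]
contact_force: [-0.2, 0.4, 0.1]
gripper_width: 1.002
grasp_force: 0.0
```

```bash
python3 - <<'E'
from meas import *
state(); m([.453,.008,.05],bk,("scene","side"),(15,22)); a=bot.read_camera("scene")["img"][80:330,140:380];b=bot.read_camera("wrist")["img"]
cv2.imwrite("pics/g4.png",np.hstack([cv2.resize(a,(400,416)),cv2.resize(b,(400,416))])[:,:,::-1])
E
```

```text
{'t': 10.85, 'eef_pos': [0.4529, 0.0074, 0.1775], 'gripper_width': 1.0021, 'grasp_force': 0.0, 'contact_force': [-0.1942, 0.4268, 0.1303]}
scene [267 176] [266.8 176.1] [263, 168, 9, 17, 137]
side [251 202] [251.3 202.6] [248, 194, 8, 18, 125]
-> [0.4534 0.0081 0.0515] err 0.0007
```

View pics/g4.png

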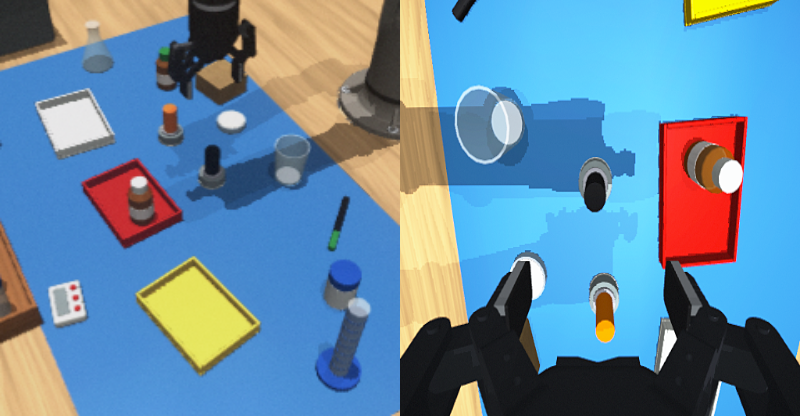

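amber_white stands in the red tray, at (140,205) in the left half, and head_black is straight ahead. Gripping the black stem.

Request:
servo_tool --motion '[[[0,0,0.03,0,0,0,1],[0,0,0.06,0,0,0,1],[0,0,0.09,0,0,0,1],[0,0,0.12,0,0,0,1],[0,0,0.14,0,0,0,1],[0,0,0.143,0,0,0,1],[0,0,0.143,0,0,0,0],[0,0,0.143,0,0,0,0],[0,0,0.143,0,0,0,0],[0,0,0.143,0,0,0,0],[0,0,0.143,0,0,0,0],[0,0,0.143,0,0,0,0],[0,0,0.143,0,0,0,0],[0,0,0.143,0,0,0,0],[0,0,0.143,0,0,0,0],[0,0,0.143,0,0,0,0]]]' --grip_force 60

```text
t: 12.38
eef_pos: [0.4553, 0.0077, 0.0356]
tool_rot: [0.0, 0.707, 0.707, 0.001]
contact_force: [-2.7, 0.5, 8.0]
gripper_width: 0.298
grasp_force: 58.4
```

Request:
servo_tool --motion '[[[0,0,-0.005,0,0,0,0],[0,0,-0.012,0,0,0,0],[0,0,-0.02,0,0,0,0],[0,0,-0.02,0,0,0,0],[0,0,-0.02,0,0,0,0],[0,0,-0.02,0,0,0,0]]]'

```text
t: 12.88
eef_pos: [0.4547, 0.0075, 0.0545]
tool_rot: [0.0, 0.707, 0.707, 0.0]
contact_force: [-0.4, 0.5, -1.8]
gripper_width: 0.304
grasp_force: 59.0
```

```bash
python3 - <<'E'
from meas import *
S=bot.read_camera("scene");D=bot.read_camera("side")
# white tray: floor (bright) and hull refined by minAreaRect of ray-cast rim contour
for n,c,w in(("scene",S,(185,154,36)),("side",D,(352,227,45))):
    mk,ce,st=blob(c["img"],w,lambda h,s,v:(s<70)); ct=max(cv2.findContours(mk,0,cv2.CHAIN_APPROX_NONE)[0],key=len)[:,0]
    for z in(.005,.025):
        P=plane(c,ct,z)[:,:2].astype(np.float32); print(n,z,[np.round(a,3) for a in cv2.minAreaRect(P)])
E
```

```text
scene 0.005 [array([ 0.62, -0.27]), array([0.19 , 0.123]), np.float64(85.491)]
scene 0.025 [array([ 0.626, -0.247]), array([0.185, 0.12 ]), np.float64(85.491)]
side 0.005 [array([ 0.637, -0.251]), array([0.182, 0.148]), np.float64(85.754)]
side 0.025 [array([ 0.611, -0.265]), array([0.177, 0.144]), np.float64(85.754)]
```

Request:
servo_tool --motion '[[[0,0,-0.025,0,0,0,0],[0,0.015,-0.05,0,0,0,0],[-0.015,0.04,-0.05,0,0,0,0],[-0.04,0.065,-0.05,0,0,0,0],[-0.07,0.085,-0.05,0,0,0,0],[-0.1,0.105,-0.05,0,0,0,0],[-0.135,0.122,-0.05,0,0,0,0],[-0.17,0.14,-0.05,0,0,0,0],[-0.2,0.153,-0.05,0,0,0,0],[-0.222,0.162,-0.05,0,0,0,0],[-0.231,0.166,-0.05,0,0,0,0],[-0.231,0.166,-0.045,0,0,0,0],[-0.231,0.166,-0.03,0,0,0,0],[-0.231,0.166,-0.015,0,0,0,0],[-0.231,0.166,-0.003,0,0,0,0],[-0.231,0.166,0.006,0,0,0,0],[-0.231,0.166,0.011,0,0,0,0],[-0.231,0.166,0.014,0,0,0,0],[-0.231,0.166,0.015,0,0,0,0],[-0.231,0.166,0.015,0,0,0,0]]]'

```text
t: 14.65
eef_pos: [0.6201, -0.2231, 0.0409]
tool_rot: [-0.001, 0.707, 0.707, 0.0]
contact_force: [-6.1, 3.0, 9.2]
gripper_width: 0.297
grasp_force: 60.7
```

Request:
servo_tool --motion '[[[0,0,0,0,0,0,1],[0,0,0,0,0,0,1],[0,0,0,0,0,0,1],[0,0,0,0,0,0,1],[0,0,-0.02,0,0,0,1],[0,0,-0.05,0,0,0,1],[0,0,-0.09,0,0,0,1],[0.02,-0.04,-0.13,0,0,0,1],[0.04,-0.07,-0.15,0,0,0,1],[0.06,-0.1,-0.15,0,0,0,1],[0.08,-0.13,-0.15,0,0,0,1],[0.095,-0.151,-0.15,0,0,0,1],[0.095,-0.151,-0.15,0,0,0,1],[0.095,-0.151,-0.15,0,0,0,1]]]'

```text
t: 15.82
eef_pos: [0.469, -0.1275, 0.1898]
tool_rot: [-0.0, 0.706, 0.708, 0.001]
contact_force: [1.0, 0.1, 0.1]
gripper_width: 0.999
grasp_force: 0.0
```

```bash
python3 - <<'E'
from meas import *
state(); m([.469,-.128,.05],og,("scene","side"),(9,22)); c=bot.read_camera("wrist");u=proj(c,[.469,-.128,.022])[0];print(u)
a=bot.read_camera("scene")["img"][80:330,140:380]
cv2.imwrite("pics/g5.png",np.hstack([cv2.resize(a,(400,416)),cv2.resize(c["img"],(400,416))])[:,:,::-1])
E
```

```text
{'t': 15.8167, 'eef_pos': [0.469, -0.1275, 0.1898], 'gripper_width': 0.9986, 'grasp_force': 0.0, 'contact_force': [1.0176, 0.0616, 0.1047]}
scene [242 152] [241.5 150.7] [238, 143, 8, 17, 108]
side [287 218] [289.  217.1] [284, 209, 12, 18, 150]
-> [ 0.4705 -0.1309  0.0564] err 0.001
[251.16831858 165.24218441]
```

View pics/g5.png

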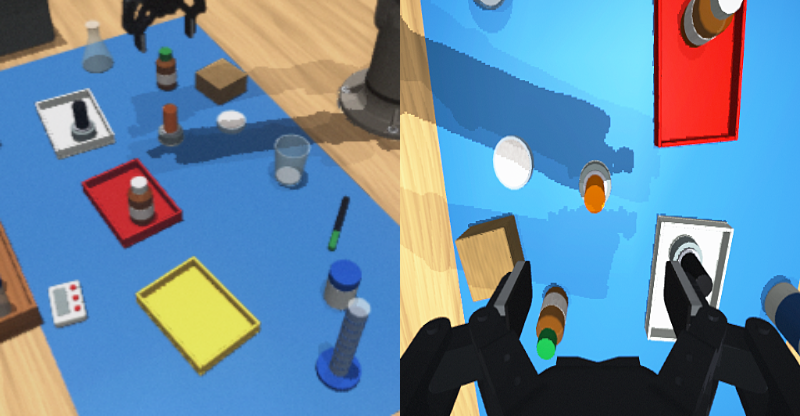

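head_black stands in the white tray, at (82,120) in the left half. head_orange is at (595,185) in the right half. Gripping the orange stem.

Request:
servo_tool --motion '[[[-0.002,0.001,0.03,0,0,0,1],[-0.002,0.001,0.06,0,0,0,1],[-0.002,0.001,0.09,0,0,0,1],[-0.002,0.001,0.12,0,0,0,1],[-0.002,0.001,0.145,0,0,0,1],[-0.002,0.001,0.155,0,0,0,1],[-0.002,0.001,0.155,0,0,0,0],[-0.002,0.001,0.155,0,0,0,0],[-0.002,0.001,0.155,0,0,0,0],[-0.002,0.001,0.155,0,0,0,0],[-0.002,0.001,0.155,0,0,0,0],[-0.002,0.001,0.155,0,0,0,0],[-0.002,0.001,0.155,0,0,0,0],[-0.002,0.001,0.155,0,0,0,0],[-0.002,0.001,0.155,0,0,0,0],[-0.002,0.001,0.155,0,0,0,0]]]'

```text
t: 17.35
eef_pos: [0.4713, -0.1308, 0.0357]
tool_rot: [0.001, 0.707, 0.707, 0.001]
contact_force: [-2.6, -0.1, 6.5]
gripper_width: 0.305
grasp_force: 58.2
```

Request:
servo_tool --motion '[[[0,0,-0.005,0,0,0,0],[0,0,-0.012,0,0,0,0],[0,0,-0.02,0,0,0,0],[0,0,-0.02,0,0,0,0],[0,0,-0.02,0,0,0,0],[0,0,-0.02,0,0,0,0]]]'

```text
t: 17.85
eef_pos: [0.4708, -0.1305, 0.0545]
tool_rot: [0.0, 0.707, 0.707, 0.0]
contact_force: [-0.2, -0.2, -1.4]
gripper_width: 0.304
grasp_force: 58.7
```

```bash
python3 - <<'E'
from meas import *
state(); m([.62,-.223,.055],bk,("scene","side"),(12,22))
E
```

```text
{'t': 17.85, 'eef_pos': [0.4708, -0.1305, 0.0545], 'gripper_width': 0.304, 'grasp_force': 58.6568, 'contact_force': [-0.2108, -0.164, -1.3663]}
scene [187 149] [187.9 148.7] [184, 141, 9, 17, 114]
side [343 210] [342.6 210.1] [338, 202, 10, 17, 122]
-> [ 0.6183 -0.2229  0.0568] err 0.0004
```

Request:
servo_tool --motion '[[[0,0,-0.025,0,0,0,0],[-0.02,0,-0.05,0,0,0,0],[-0.05,0.005,-0.055,0,0,0,0],[-0.085,0.015,-0.055,0,0,0,0],[-0.115,0.03,-0.055,0,0,0,0],[-0.138,0.05,-0.055,0,0,0,0],[-0.152,0.08,-0.055,0,0,0,0],[-0.158,0.108,-0.055,0,0,0,0],[-0.16,0.13,-0.055,0,0,0,0],[-0.16,0.143,-0.055,0,0,0,0],[-0.16,0.143,-0.05,0,0,0,0],[-0.16,0.143,-0.045,0,0,0,0],[-0.16,0.143,-0.03,0,0,0,0],[-0.16,0.143,-0.015,0,0,0,0],[-0.16,0.143,-0.003,0,0,0,0],[-0.16,0.143,0.006,0,0,0,0],[-0.16,0.143,0.011,0,0,0,0],[-0.16,0.143,0.014,0,0,0,0],[-0.16,0.143,0.015,0,0,0,0],[-0.16,0.143,0.015,0,0,0,0]]]'

```text
t: 19.62
eef_pos: [0.6126, -0.2914, 0.041]
tool_rot: [-0.001, 0.707, 0.707, -0.0]
contact_force: [-6.1, 2.4, 11.2]
gripper_width: 0.301
grasp_force: 60.7
```

Request:
servo_tool --motion '[[[0,0,0,0,0,0,1],[0,0,0,0,0,0,1],[0,0,0,0,0,0,1],[0,0,0,0,0,0,1],[0,0,-0.02,0,0,0,1],[0,0,-0.05,0,0,0,1],[0,0,-0.09,0,0,0,1],[0,-0.04,-0.13,0,0,-1,1],[0,-0.08,-0.15,0,0,-2.4,1],[0,-0.12,-0.15,0,0,-3.8,1],[0,-0.16,-0.15,0,0,-5.2,1],[0,-0.19,-0.15,0,0,-6.6,1],[0,-0.216,-0.15,0,0,-8,1],[0,-0.216,-0.15,0,0,-9,1],[0,-0.216,-0.15,0,0,-9,1],[0,-0.216,-0.15,0,0,-9,1]]]'

```text
t: 20.95
eef_pos: [0.3984, -0.2907, 0.1898]
tool_rot: [0.001, 0.384, 0.923, 0.0]
contact_force: [-0.3, 0.5, 0.2]
gripper_width: 1.0
grasp_force: 0.0
```

```bash
python3 - <<'E'
from meas import *
state(); print(np.round(bot.get_obs()["tool_rot"],3),np.round(bot.get_obs()["q"],2)); m([.396,-.292,.082],gr,("side","wrist"),(12,40)); c=bot.read_camera("wrist")
m([.613,-.29,.055],og,("scene","side"),(12,22))
a=bot.read_camera("scene")["img"][80:330,140:380]
cv2.imwrite("pics/g6.png",np.hstack([cv2.resize(a,(400,416)),cv2.resize(c["img"],(400,416))])[:,:,::-1])
E
```

```text
{'t': 20.95, 'eef_pos': [0.3984, -0.2907, 0.1898], 'gripper_width': 0.9996, 'grasp_force': 0.0, 'contact_force': [-0.2566, 0.5493, 0.1981]}
[0.001 0.384 0.923 0.   ] [ 0.13  0.2   0.42  2.02 -0.1   0.94  1.39]
side [317 245] [317.6 246.5] [313, 242, 10, 10, 83]
wrist [251 178] [248.9 179.7] [235, 165, 29, 30, 663]
-> [ 0.3948 -0.294   0.0821] err 0.0011
scene [182 137] [182.5 134.5] [179, 128, 8, 16, 88]
side [360 220] [360.6 220.4] [356, 212, 10, 18, 138]
-> [ 0.6074 -0.2953  0.0605] err 0.0016
```

View pics/g6.png

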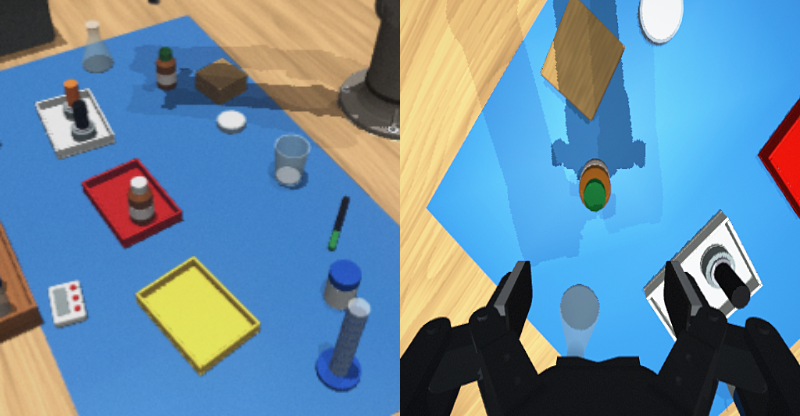

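Both heads stand in the white tray, at (72,97) and (82,120) in the left half. amber_green is at (595,190) in the right half, with box and flask clear of the finger line. Gripping.

Request:
servo_tool --motion '[[[0.001,-0.003,0.03,0,0,0,1],[0.001,-0.003,0.06,0,0,0,1],[0.001,-0.003,0.09,0,0,0,1],[0.001,-0.003,0.12,0,0,0,1],[0.001,-0.003,0.145,0,0,0,1],[0.001,-0.003,0.162,0,0,0,1],[0.001,-0.003,0.166,0,0,0,1],[0.001,-0.003,0.166,0,0,0,1],[0.001,-0.003,0.166,0,0,0,0],[0.001,-0.003,0.166,0,0,0,0],[0.001,-0.003,0.166,0,0,0,0],[0.001,-0.003,0.166,0,0,0,0],[0.001,-0.003,0.166,0,0,0,0],[0.001,-0.003,0.166,0,0,0,0],[0.001,-0.003,0.166,0,0,0,0],[0.001,-0.003,0.166,0,0,0,0]]]'

```text
t: 22.58
eef_pos: [0.396, -0.2927, 0.0249]
tool_rot: [0.001, 0.383, 0.924, 0.0]
contact_force: [-2.8, 0.5, 8.7]
gripper_width: 0.476
grasp_force: 59.4
```

Request:
servo_tool --motion '[[[0,0,-0.005,0,0,0,0],[0,0,-0.012,0,0,0,0],[0,0,-0.02,0,0,0,0],[0,0,-0.02,0,0,0,0],[0,0,-0.02,0,0,0,0],[0,0,-0.02,0,0,0,0]]]'

```text
t: 23.08
eef_pos: [0.395, -0.2919, 0.0435]
tool_rot: [0.0, 0.383, 0.924, 0.0]
contact_force: [0.5, -0.5, -1.5]
gripper_width: 0.476
grasp_force: 60.7
```

Request:
servo_tool --motion '[[[0,0,-0.02,0,0,0,0],[0,0.015,-0.04,0,0,0.5,0],[0.002,0.045,-0.04,0,0,1.5,0],[0.004,0.075,-0.04,0,0,2.5,0],[0.007,0.108,-0.04,0,0,3.5,0],[0.01,0.141,-0.04,0,0,4.5,0],[0.012,0.174,-0.04,0,0,5.5,0],[0.015,0.207,-0.04,0,0,6.5,0],[0.018,0.24,-0.04,0,0,7.5,0],[0.02,0.27,-0.04,0,0,8.5,0],[0.022,0.298,-0.04,0,0,9,0],[0.024,0.318,-0.04,0,0,9,0],[0.025,0.329,-0.04,0,0,9,0],[0.025,0.332,-0.04,0,0,9,0],[0.025,0.332,-0.04,0,0,9,0],[0.025,0.332,-0.025,0,0,9,0],[0.025,0.332,-0.01,0,0,9,0]]]'

```text
t: 24.5
eef_pos: [0.6116, -0.042, 0.0539]
tool_rot: [0.001, 0.708, 0.706, 0.0]
contact_force: [0.3, -0.2, -1.3]
gripper_width: 0.474
grasp_force: 61.1
```

Request:
servo_tool --motion '[[[0,0,0.008,0,0,0,0],[0,0,0.015,0,0,0,0],[0,0,0.02,0,0,0,0],[0,0,0.023,0,0,0,0],[0,0,0.024,0,0,0,0],[0,0,0.024,0,0,0,0]]]'

```text
t: 25.0
eef_pos: [0.6116, -0.0402, 0.0301]
tool_rot: [-0.0, 0.707, 0.707, -0.0]
contact_force: [-3.0, 0.1, 2.8]
gripper_width: 0.482
grasp_force: 61.5
```

Request:
servo_tool --motion '[[[0,0,0,0,0,0,1],[0,0,0,0,0,0,1],[0,0,0,0,0,0,1],[0,0,0,0,0,0,1],[0,0,-0.02,0,0,0,1],[0,0,-0.05,0,0,0,1],[0,0,-0.09,0,0,0,1],[0,0,-0.13,0,0,0,1],[0.03,-0.02,-0.16,0,0,0,1],[0.065,-0.035,-0.18,0,0,0,1],[0.1,-0.055,-0.2,0,0,0,1],[0.135,-0.075,-0.22,0,0,0,1],[0.17,-0.095,-0.22,0,0,0,1],[0.205,-0.115,-0.22,0,0,0,1],[0.24,-0.135,-0.22,0,0,0,1],[0.275,-0.155,-0.22,0,0,0,1],[0.305,-0.18,-0.22,0,0,0,1],[0.33,-0.199,-0.22,0,0,0,1],[0.33,-0.199,-0.22,0,0,0,1],[0.33,-0.199,-0.22,0,0,0,1]]]'

```text
t: 26.67
eef_pos: [0.4115, 0.2923, 0.2494]
tool_rot: [-0.0, 0.705, 0.709, 0.0]
contact_force: [-0.5, -0.5, -1.0]
gripper_width: 0.999
grasp_force: 0.0
```

```bash
python3 - <<'E'
from meas import *
state(); c=bot.read_camera("wrist")
print(proj(c,[[.413,.34,.07],[.482,.431,0],[.61,.25,.025]]).round(0).tolist())
a=bot.read_camera("scene")["img"][80:330,140:380]
cv2.imwrite("pics/g7.png",np.hstack([cv2.resize(a,(400,416)),cv2.resize(c["img"],(400,416))])[:,:,::-1])
lid=lambda h,s,v:(h>108)&(h<130)&(s>180)
h=cv2.cvtColor(c["img"],cv2.COLOR_RGB2HSV);u=proj(c,[.413,.34,.07])[0].astype(int);print(h[u[1],u[0]-40:u[0]+44:6].tolist())
np.savez("w7.npz",**c)
E
```

```text
{'t': 26.6667, 'eef_pos': [0.4115, 0.2923, 0.2494], 'gripper_width': 0.999, 'grasp_force': 0.0, 'contact_force': [-0.48, -0.5404, -1.0205]}
[[254.0, 124.0], [307.0, 51.0], [392.0, 188.0]]
[[104, 181, 182], [104, 181, 182], [105, 177, 184], [109, 210, 181], [109, 208, 180], [109, 205, 180], [109, 208, 178], [109, 210, 160], [107, 185, 253], [102, 159, 249], [102, 160, 247], [102, 161, 247], [102, 160, 247], [102, 163, 246]]
```

View pics/g7.png

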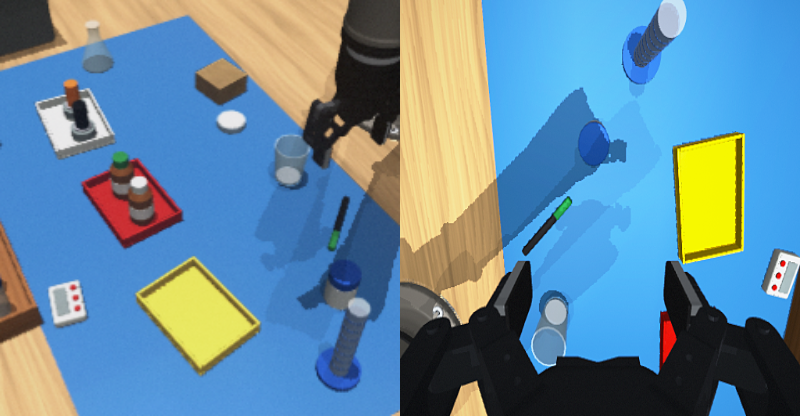

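Both bottles now stand in the red tray, at (122,175) and (140,205) in the left half. In the right half the jar's lid is at (594,143), the cylinder foot at (640,55), and the yellow tray spans (675–745,135–262). Measuring the jar and yellow tray in this view.

```bash
python3 - <<'E'
from h import *
c=dict(np.load("w7.npz"));S=dict(np.load("scene0.npz"))
mk,ce,st=blob(c["img"],(248,132,26),lambda h,s,v:(h>=107)&(s>195)); print(ce,st.tolist())
ct=max(cv2.findContours(mk,0,cv2.CHAIN_APPROX_NONE)[0],key=len); e=cv2.fitEllipse(cv2.convexHull(ct)); print(e,"lid top",np.round(plane(c,[e[0]],.07),3))
mk2,ce2,st2=blob(S["img"],(347,243,12),lambda h,s,v:(h>108)&(h<125)&(s>190)&(v>90)); print(ce2,st2.tolist()); x=tri([ray(c,[e[0]]),ray(S,ce2)]);print(np.round(x[0],3),x[1])
mk,_,_=blob(c["img"],(395,185,75),lambda h,s,v:(h>22)&(h<35)&(s>120)); ct=max(cv2.findContours(mk,0,cv2.CHAIN_APPROX_NONE)[0],key=len)[:,0]
for z in(.015,.025): print([np.round(a,3) for a in cv2.minAreaRect(plane(c,ct,z)[:,:2].astype(np.float32))])
print("cyl foot",np.round(plane(c,[[307,51]],0),3))
E
```

```text
[247.09211618 132.78589212] [228, 113, 40, 40, 1205]
((247.5773468017578, 132.42648315429688), (39.552093505859375, 39.76400375366211), 130.0721435546875) lid top [[0.405 0.331 0.07 ]]
[346.97008547 243.70940171] [338, 236, 19, 16, 234]
[0.405 0.33  0.065] 0.0002979329309680759
[array([0.621, 0.25 ]), array([0.127, 0.169]), np.float64(10.002)]
[array([0.616, 0.253]), array([0.124, 0.165]), np.float64(10.002)]
cyl foot [[0.483 0.431 0.   ]]
```

Request:
servo_tool --motion '[[[0.02,-0.003,0.02,0,0,0,1],[0.041,-0.006,0.05,0,0,0,1],[0.041,-0.006,0.08,0,0,0,1],[0.041,-0.006,0.11,0,0,0,1],[0.041,-0.006,0.14,0,0,0,1],[0.041,-0.006,0.17,0,0,0,1],[0.041,-0.006,0.2,0,0,0,1],[0.041,-0.006,0.22,0,0,0,1],[0.041,-0.006,0.225,0,0,0,1],[0.041,-0.006,0.225,0,0,0,1],[0.041,-0.006,0.225,0,0,0,0],[0.041,-0.006,0.225,0,0,0,0],[0.041,-0.006,0.225,0,0,0,0],[0.041,-0.006,0.225,0,0,0,0],[0.041,-0.006,0.225,0,0,0,0],[0.041,-0.006,0.225,0,0,0,0],[0.041,-0.006,0.225,0,0,0,0],[0.041,-0.006,0.225,0,0,0,0]]]'

```text
t: 28.27
eef_pos: [0.4077, 0.3324, 0.0262]
tool_rot: [-0.0, 0.707, 0.707, 0.002]
contact_force: [-1.9, -0.2, 8.0]
gripper_width: 0.534
grasp_force: 59.9
```

Request:
servo_tool --motion '[[[0,0,-0.005,0,0,0,0],[0,0,-0.012,0,0,0,0],[0,0,-0.02,0,0,0,0],[0,0,-0.02,0,0,0,0],[0,0,-0.02,0,0,0,0],[0,0,-0.02,0,0,0,0]]]'

```text
t: 28.77
eef_pos: [0.4068, 0.3315, 0.0445]
tool_rot: [-0.0, 0.707, 0.707, 0.0]
contact_force: [0.0, -0.1, -0.7]
gripper_width: 0.538
grasp_force: 61.3
```

Request:
servo_tool --motion '[[[0,0,-0.02,0,0,0,0],[-0.005,0.012,-0.035,0,0,0,0],[-0.014,0.035,-0.035,0,0,0,0],[-0.026,0.065,-0.035,0,0,0,0],[-0.038,0.097,-0.035,0,0,0,0],[-0.05,0.13,-0.035,0,0,0,0],[-0.062,0.163,-0.035,0,0,0,0],[-0.072,0.19,-0.035,0,0,0,0],[-0.078,0.205,-0.035,0,0,0,0],[-0.08,0.21,-0.035,0,0,0,0],[-0.08,0.21,-0.035,0,0,0,0],[-0.08,0.21,-0.022,0,0,0,0],[-0.08,0.21,-0.01,0,0,0,0],[-0.08,0.21,0,0,0,0,0],[-0.08,0.21,0.006,0,0,0,0],[-0.08,0.21,0.01,0,0,0,0],[-0.08,0.21,0.013,0,0,0,0],[-0.08,0.21,0.0145,0,0,0,0],[-0.08,0.21,0.0145,0,0,0,0]]]'

```text
t: 30.35
eef_pos: [0.6157, 0.252, 0.0314]
tool_rot: [-0.001, 0.707, 0.707, -0.001]
contact_force: [-7.4, -0.8, 12.4]
gripper_width: 0.539
grasp_force: 63.2
```

Request:
servo_tool --motion '[[[0,0,0,0,0,0,1],[0,0,0,0,0,0,1],[0,0,0,0,0,0,1],[0,0,0,0,0,0,1],[0,0,-0.02,0,0,0,1],[0,0,-0.05,0,0,0,1],[0,0,-0.09,0,0,0,1],[0,0,-0.13,0,0,0,1],[0,0,-0.17,0,0,0,1],[0,-0.04,-0.2,0,0,0,1],[0,-0.08,-0.22,0,0,0,1],[0,-0.12,-0.22,0,0,0,1],[0,-0.15,-0.22,0,0,0,1],[0,-0.15,-0.22,0,0,0,1],[0,-0.15,-0.22,0,0,0,1],[0,-0.15,-0.22,0,0,0,1]]]'

```text
t: 31.68
eef_pos: [0.4674, 0.2516, 0.2503]
tool_rot: [0.0, 0.707, 0.707, 0.001]
contact_force: [-0.0, 0.8, -0.2]
gripper_width: 0.997
grasp_force: 0.0
```

```bash
python3 - <<'E'
from meas import *
state()
a=bot.read_camera("scene")["img"][80:330,140:380];b=bot.read_camera("side")["img"][130:290,150:410]
cv2.imwrite("pics/g8.png",np.hstack([cv2.resize(a,(400,416)),cv2.resize(b,(400,416))])[:,:,::-1])
m([.611,-.04,.086],gr,("scene","side"),(10,22));m([.61,.028,.092],wh,("scene","side"),(7,22))
E
```

```text
{'t': 31.6833, 'eef_pos': [0.4674, 0.2516, 0.2503], 'gripper_width': 0.9967, 'grasp_force': 0.0, 'contact_force': [-0.0047, 0.8471, -0.2452]}
scene [212 175] [211.9 175.5] [208, 171, 9, 10, 73]
side [296 181] [296.1 180.7] [293, 177, 7, 8, 51]
-> [ 0.6113 -0.0398  0.088 ] err 0.0006
scene [222 189] [221.8 190. ] [215, 186, 13, 10, 81]
side [280 172] [279.7 172.6] [276, 170, 8, 8, 44]
-> [0.6111 0.0304 0.0908] err 0.0016
```

View pics/g8.png

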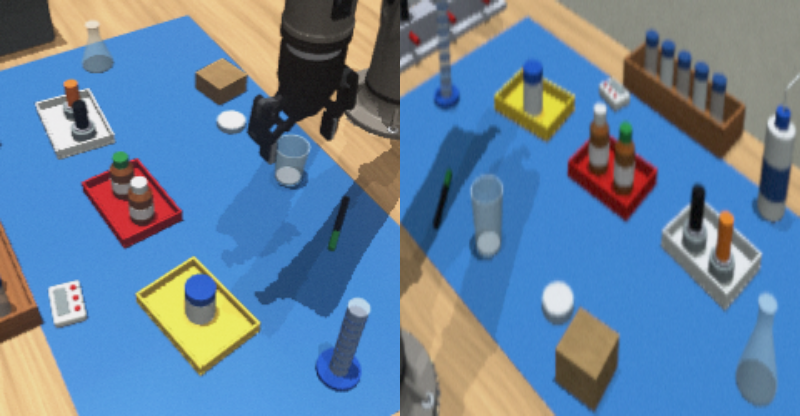

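All five stand upright in their trays: bottles in red at (122,175)/(140,205), heads in white, jar in yellow at (200,300). The flask and cylinder have not moved. Handing in.

```bash
python3 -c "
from station import bot
print(bot.hand_in())"
```

```text
the job is handed in; nothing more can be done
None
```

I handed the job in at about 32 s: both bottles, both filter heads and the jar stand upright in their trays in the last pictures, with the flask and cylinder untouched; no verdict came back, and the one risk is that amber_white slipped from the first grip at a height I couldn't measure and landed upright.

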